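Slacken the electrode stand's knurled nut and swing the electrode to rinse

TASK

The electrode has to go to rinse: roll the knurled clamp nut on top of the electrode stand loose (counter-clockwise seen from above) by two full turns, with a fingertip against its rim and without pinching it. Then, without gripping the arm or touching the electrode, push the freed arm round until the electrode hangs over the middle of the blue rinse beaker, and leave it there. Do not disturb the beakers and bottles.

Things in the scene. Friction and masses are not known exactly. Their poses are not given: they have to be found in the camera images.
- clamp_nut (a joint): Turn of the knurled nut about its upright axis, rad: 0 tight (always so at the start), growing counter-clockwise from above (loosening), 6.283 a turn; it rises 3 mm a turn. Aluminium, 44 mm across 20 coarse upright ridges 2 mm proud, 22 mm tall, black top with an orange index mark. Friction 0.03 N m (1.4 N at the rim); stays where left.
- nut_center (a point): Centre of the nut, on its axis, 11 mm below its top; 250 mm above the bench when tight. A 10 mm brass stud stands 15 mm above its top. The rim is clear all round: hub and clamp plate under it are narrower (40 mm), and the arm's bar has its top 11.5 mm below the nut's underside when tight.
- electrode_arm (a joint): Turn of the arm about the nut's axis, rad: 0 at the start (electrode over the glass beaker), counter-clockwise from above positive, range -1.5 to 1.5. With the nut tight, teeth 4.5 mm high lock the arm; 1.5 turns of the nut lift them clear. Then it turns with 0.08 N m of friction and stays where left.
- bar_mid (a point): Point in the middle of the arm's grey level bar, 100 mm from the nut's axis, 220 mm above the bench. The bar is 16 mm wide and 14 mm high, free from 20 to 145 mm from the axis; the black clip at its end, 30 mm wide, holds the electrode 160 mm from the axis.
- electrode_tip (a point): Lower tip of the glass electrode, 12 mm thick, hanging upright from the arm's clip 160 mm from the nut's axis; the tip is 108 mm above the bench, 18 mm above the beakers' rims. Its blue head, 20 mm thick, reaches 264 mm above the bench. Fragile: not to be touched.
- electrode: The glass electrode with its blue head, held in the arm's clip (it can twist a little about its own axis); origin on its axis at the height of the arm's bar.
- rinse_beaker: Empty blue plastic rinse beaker, 66 mm wide at the rim, 90 mm tall, standing loose on the bench on one side or the other of the arm; origin at the centre of its underside.
- sample_beaker: Clear glass beaker of the same size under the electrode at the start; origin at the centre of its underside. Bystander.
- storage_beaker: White plastic beaker of the same size on the other side of the arm; origin at the centre of its underside. Bystander.
- reagent_bottle: Amber glass bottle with black cap, 70 mm wide, 150 mm tall; origin at the centre of its underside. Bystander.
- wash_bottle: White wash bottle with red cap and bent spout, 64 mm wide, 175 mm tall, spout reaching 73 mm to its own -x side; origin at the centre of its underside. Bystander.
- stand: The fixed electrode stand: grey round cast base 140 mm wide, 16 mm upright post; origin on the nut's axis at the bench; the arm points along its -x at the start.

How it is judged (in metres and radians):
On the way:
1. the nut is two full turns loose (within 0.3 turn) while the arm has not yet been swung (within 0.15 rad of its start) (value of joint clamp_nut between 10.68 and 14.45 rad and value of joint electrode_arm between -0.15 and 0.15 rad), for 0.2 s.
At the end, for the whole second after the job is handed in: The nut stands two full turns from tight (1.7 to 2.3 turns), the electrode's tip hangs within 18 mm of the axis of the upright blue beaker, and nut and arm are at rest (value of joint clamp_nut between 10.68 and 14.45 rad and horizontal distance between electrode_tip and rinse_beaker below 0.018 m and velocity of joint electrode_arm between -0.03 and 0.03 rad/s and velocity of joint clamp_nut between -0.1 and 0.1 rad/s and angle between rinse_beaker's own z axis and vertical below 0.05 rad); the robot touches nothing.
It fails at once if the nut is pinched: it is touched with the grasp point between the fingers over the nut's middle (horizontal distance between the grasp point and nut_center below 0.012 m and contact force between the fingers and clamp_nut above 0.5 N).
It fails at once if the arm is gripped: it is touched with the grasp point between the fingers on the bar (y of the grasp point in the frame of electrode_arm between -0.008 and 0.008 m and z of the grasp point in the frame of electrode_arm below 0.02 m and contact force between the fingers and electrode_arm above 0.5 N).
It fails at once if the robot touches the fragile electrode (contact force between any of the fingers, the arm and electrode above 0.3 N).
It fails at once if a beaker or bottle is shifted, lifted or knocked (more than 10 mm) (distance of any of rinse_beaker, sample_beaker, storage_beaker, reagent_bottle, wash_bottle from where it was at the start of the episode above 0.01 m).
It also fails if it takes over 58 s, if anything falls off the work surface, if the arm or the gripper's body presses on something with over 40 N, if the wrist force passes 120 N, or if a joint passes its speed limit or range.

ROBOT

A 6-joint arm with a two-finger parallel gripper is mounted at the origin on the work surface. World frame = base frame: x ahead of the robot, y to its left, z up, the work surface at z = 0. Lengths are in mm, angles in rad, forces in N, time in s.
With the tool pointing down it reaches from about 325 to 925 mm from the base axis. Payload 3.1 kg.
Tool frame: the origin (TCP) lies on the front face of the gripper's body, between the roots of the fingers; the fingertips stand bot.tcp_to_tips ahead of it and the grasp point (between the pads) lies 54 mm ahead of it (bot.tcp_to_tips is the distance from the TCP to the fingertips, in mm); z points along the fingers, y is the direction in which the jaws open and shut (so a half turn about z gives the same grasp; the last joint's range is limited). The gripper opens to 85 mm and grips with 20 to 120 N. Pads are 22 mm wide; open, the fingers measure 114 mm over their backs; the gripper's body (76 mm by 85 mm) begins 54 mm behind the grasp point. The pads swing forward as they close: fully open they stand 13 mm farther back than shut.
Start: joints at [-0.112, 0.217, 1.613, -0, 1.311, -0.112], TCP at [625.012, 0.021, 303.9] pointing down, gripper open.
Joint ranges: [-2.75, 2.75], [-0.78, 2.1], [0.31, 2.55], [-1.13, 4.27], [0.13, 2.63], [-2.58, 2.58]. Speed limits (rad/s): [2.79, 2.79, 3.14, 3.14, 3.14, 3.14].

INTERFACE

Orientations are given as a unit quaternion [x, y, z, w].
In Python, from bench import bot, imaging, finish_job gives the robot as it stands.
- The arm moves only by the shell command python3 -m jog 'ROWS' [OPENING]. ROWS is JSON, a list that holds one entry, the list of rows, each a list of 4 numbers: the shift along the tool's x, y, z in m, then the turn about the tool's z in degrees. In form: [[[tx, ty, tz, spin], ...]]. A call has exactly 8 rows; each row is the pose to reach, as a shift and turn from the pose measured when the call began, along the tool's axes at that moment; what a row does not reach only later rows make up. A row lasts 1/12 s, in which the tool goes at most 41.7 mm and 7.16 degrees, less where a joint would pass 70% of its speed; a pose out of reach is approached as far as the arm can. A call with a gripper value outside its range is refused whole. OPENING is the gripper command: -1 is shut, 1 is fully open, values between are in proportion, set as the call begins (- or left out, the last holds). The fingers move at their own pace and stop on an object; the grip force is fixed at half the most. Time passes only in rows, so rows that repeat a pose let the fingers close, or fill a call up. It gives the time, the measured TCP pose, the force and the opening at its end, in the units of the state.
- bot.get_state(): the state, without advancing time (a new reading comes with each control period).
- imaging.read_camera(name): name is "scene" or "side" or "wrist"; returns a dict with "pixels" (420x560x3 uint8, red, green, blue), "mtx" (3x3 intrinsics, pixels), "D" ([k1, k2, p1, p2, k3] as OpenCV has them; the pictures are not rectified), "rvec" (rotation vector, rad) and "tvec" (3), from world to camera coordinates, as OpenCV has them; the wrist camera has in their place "hand_eye" (4x4, takes a point from camera to tool coordinates, whose origin is the TCP and whose axes are the flange's). Camera axes: x right, y down, z forward; pixel columns grow to the right and rows downward; lengths in mm; the calibration is good to about 2 mm. A picture is of the moment at which its call begins: read the wrist's pose just before it. There is no depth.
- finish_job(): hands the job in, once; it reports no verdict.
The state is a dict: "clock": time; "q": joint angles; "qd": joint speeds; "tau": joint torques, N m; "ee_pos": TCP position; "tool_rot": TCP orientation; "contact_force": force on the tool from outside, world axes, zero at the start; "moment": the same for the moment, N m; "gripper_width": finger opening in mm.
Only numpy, scipy, OpenCV 4.12 (cv2) and the standard library are available. Lean on these libraries where they do the work, as an engineer would, in place of code of your own. Each camera call takes 0.05 s, during which the arm holds its last target. There are 200 camera calls.

## Working session

There is one attempt and no reset: what is moved stays moved. The work goes in short steps, Python scripts to look and compute and a shell command to move; the robot and the scene stay as the last step left them, time stands still between calls to the robot, and variables do not carry over. Pictures are saved under pics/ and viewed, about 8 in all and at most 12, crops included, and the job is handed in when it is done.

```bash
mkdir -p pics; ls; python3 - <<'E'
from bench import bot, imaging
import cv2, numpy as np, pickle
print(bot.get_state(), bot.tcp_to_tips)
d={}
for n in ("scene","side"):
    c=imaging.read_camera(n); d[n]=c
    cv2.imwrite(f"pics/{n}0.png",cv2.cvtColor(c["pixels"],cv2.COLOR_RGB2BGR))
    print(n,c["mtx"],c["D"],c["rvec"],c["tvec"])
pickle.dump(d,open("cams0.pkl","wb"))
E
```

```text
pics
{'clock': 0.0, 'q': array([-1.12174648e-01,  2.17769390e-01,  1.61493121e+00,  7.52015819e-06,
        1.31131054e+00, -1.12201706e-01]), 'qd': array([ 7.57570183e-04,  6.17007294e-05,  1.60427643e-04, -6.39132746e-04,
       -1.81947193e-03,  1.24768550e-03]), 'tau': array([-2.90135131e-04, -3.96841800e+01, -3.03850436e+01, -2.80225659e-04,
        9.87685227e-03,  9.68610237e-06]), 'ee_pos': array([6.24355513e+02, 1.12319716e-01, 3.02560149e+02]), 'tool_rot': array([ 0.70709738,  0.70711515, -0.00075112, -0.00094768]), 'contact_force': array([-0.17800101, -0.42034956,  0.40659464]), 'moment': array([-0.06161342,  0.01360131,  0.00178081]), 'gripper_width': 85.35558403202845} 72.6
scene [[465.03304937   0.         278.84744439]
 [  0.         465.03304937 208.38202821]
 [  0.           0.           1.        ]] [-0.01246977  0.          0.          0.          0.        ] [ 2.11315819  1.50501515 -0.47373535] [-174.83172801 -327.60259943 1699.627656  ]
side [[545.22467362   0.         277.80461803]
 [  0.         545.22467362 199.61205152]
 [  0.           0.           1.        ]] [-0.20286327  0.          0.          0.          0.        ] [ 2.03460854 -0.80195515  0.41853858] [-417.24835655  361.82573368 1107.82941206]
```

View pics/scene0.png

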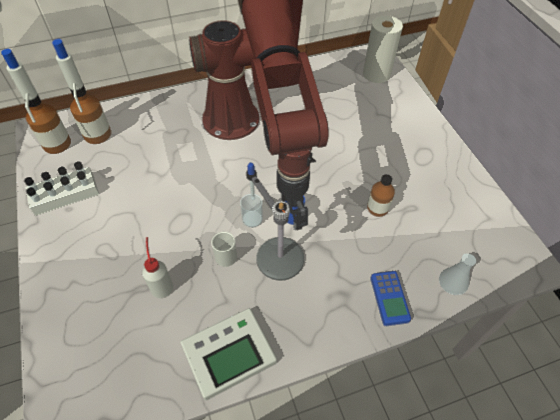

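View pics/side0.png

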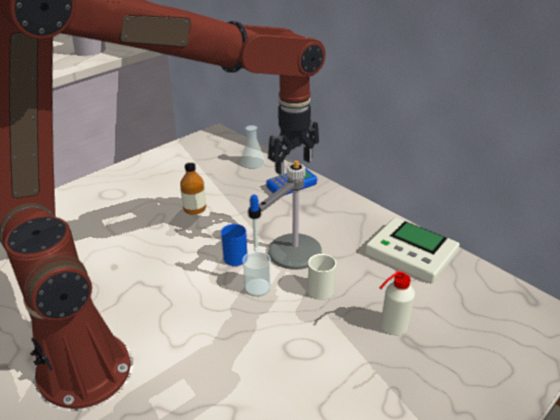

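Scene view: nut at about (281,208), stand base at (281,258), wash bottle at (157,275). Side view: nut at (296,170), blue beaker at (234,245), electrode head at (254,202), white beaker at (321,277). Next I'll enlarge both for exact pixels.

```bash
cat > h.py <<'E'
import cv2, numpy as np, pickle
from scipy.spatial.transform import Rotation as R
def ray(c,uv,st=None):
    n=cv2.undistortPoints(np.array([[uv]],float),c["mtx"],np.array(c["D"],float))[0,0]
    d=np.array([*n,1.])
    if "rvec" in c and c.get("rvec") is not None:
        M=cv2.Rodrigues(np.array(c["rvec"],float))[0]; return -M.T@np.ravel(c["tvec"]), M.T@d
    H=np.array(c["hand_eye"]); T=R.from_quat(st["tool_rot"])
    return T.apply(H[:3,3])+st["ee_pos"], T.apply(H[:3,:3]@d)
def onz(c,uv,z,st=None):
    o,d=ray(c,uv,st); return o+d*(z-o[2])/d[2]
def tri(*rs):
    A=0;b=0
    for o,d in rs:
        d=d/np.linalg.norm(d);P=np.eye(3)-np.outer(d,d);A=A+P;b=b+P@o
    return np.linalg.solve(A,b)
def proj(c,p):
    return cv2.projectPoints(np.array([p],float),np.array(c["rvec"],float),np.array(c["tvec"],float),c["mtx"],np.array(c["D"],float))[0].ravel()
E
python3 - <<'E'
from h import *
d=pickle.load(open("cams0.pkl","rb"))
a=d["scene"]["pixels"][155:285,190:320]; b=d["side"]["pixels"][150:310,215:345]
s=np.zeros((600,800,3),np.uint8)
A=cv2.resize(a,(400,400),interpolation=cv2.INTER_CUBIC);B=cv2.resize(b,(400,492),interpolation=cv2.INTER_CUBIC)
s[:400,:400]=A;s[:492,400:]=B
cv2.imwrite("pics/crop.png",s[:500,:,::-1])
E
```

```text
(no output)
```

View pics/crop.png

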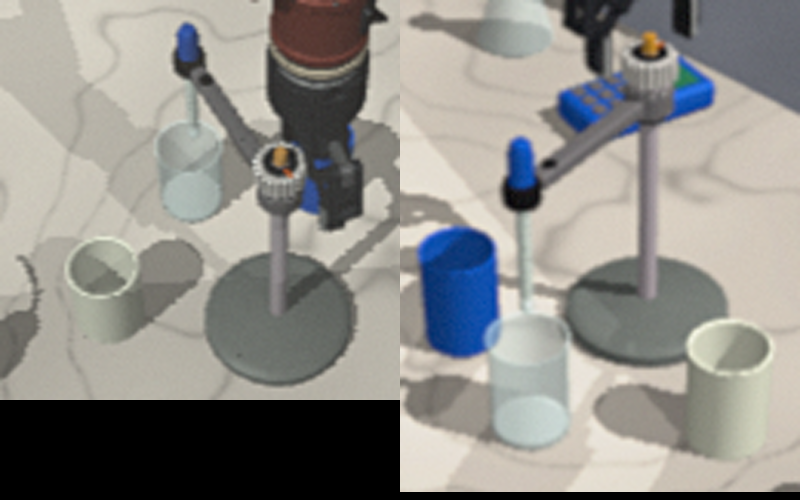

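```bash
python3 - <<'E'
from h import *
d=pickle.load(open("cams0.pkl","rb")); S,D=d["scene"],d["side"]
k=400/130
s=lambda x,y:(190+x/k,155+y/k); t=lambda x,y:(215+(x-400)/k,150+y/k)
for n,a,b,z in (("nuttop",s(279,160),t(650,58),261),("stud",s(281,148),t(650,35),276),("head",s(187,26),t(520,140),264),("white",s(103,260),t(729,349),90),("glass",s(190,146),t(527,333),90),("base",s(279,318),t(647,309),6)):
    print(n,tri(ray(S,a),ray(D,b)).round(1),onz(S,a,z).round(1),onz(D,b,z).round(1))
print("blue",onz(D,t(458,246),90), onz(D,t(461,337),0))
print("wash cap",onz(S,(151,265),175),onz(D,(402,281),175),"bottle cap",onz(S,(386,180),148),onz(D,(190,168),148))
print("spouttip",tri(ray(S,(148,240)),ray(D,(381,288))))
E
```

```text
nuttop [607.1 -23.9 256.9] [608.7 -23.6 261. ] [601.9 -31.  261. ]
stud [608.8 -22.6 275.7] [608.2 -21.8 276. ] [608.3 -24.3 276. ]
head [452.  -52.6 264. ] [451.6 -52.2 264. ] [451.9 -53.1 264. ]
white [ 548.1 -171.    89.5] [ 547.  -169.1   90. ] [ 547.9 -173.9   90. ]
glass [449.8 -55.9  89.9] [450.5 -56.7  90. ] [449.7 -55.   90. ]
base [610.7 -21.9   4.9] [611.2 -22.    6. ] [609.7 -22.9   6. ]
blue [481.24736402  67.77492336  90.        ] [474.31166158  63.14045014   0.        ]
wash cap [ 613.31827686 -364.88892838  175.        ] [ 549.12139278 -390.84948886  175.        ] bottle cap [541.06898269 324.78817949 148.        ] [526.77533327 315.02066512 148.        ]
spouttip [ 523.08600797 -361.02706311  152.79212649]
```

```bash
python3 -m jog '[[[0,0,-0.03,0],[0,0,-0.06,0],[0,0,-0.08,0],[0,0,-0.08,0],[0,0,-0.08,0],[0,0,-0.08,0],[0,0,-0.08,0],[0,0,-0.08,0]]]' && python3 -m jog '[[[0.02,0,0,0],[0.04,0,0,0],[0.06,0,0,0],[0.06,0,0,0],[0.06,0,0,0],[0.06,0,0,0],[0.06,0,0,0],[0.06,0,0,0]]]' -1
python3 - <<'E'
from h import *
from bench import bot, imaging
st=bot.get_state(); d={"st":st}
print(st["clock"],st["ee_pos"],st["tool_rot"],st["gripper_width"],st["contact_force"])
for n in ("wrist","scene","side"): d[n]=imaging.read_camera(n)
pickle.dump(d,open("cams1.pkl","wb")); print(d["wrist"]["hand_eye"])
im=np.hstack([d["wrist"]["pixels"][:,:,::-1]]); cv2.imwrite("pics/w1.png",im)
E
```

```text
clock: 0.77
ee_pos: [623.8, 0.1, 380.2]
tool_rot: [0.707, 0.707, -0.002, -0.002]
contact_force: [0.4, 0.1, -0.1]
gripper_width: 85.3
clock: 1.43
ee_pos: [623.8, 59.3, 380.0]
tool_rot: [0.707, 0.707, -0.002, -0.003]
contact_force: [-0.2, 0.4, 0.5]
gripper_width: 0.1
1.4333 [623.7849863   59.28159658 380.0047677 ] [ 0.70749481  0.70671062 -0.00221055 -0.00251204] 0.08479783319875787 [-0.2099327   0.42176088  0.47541313]
[[-2.38785665e-04 -9.49162446e-01 -3.14786585e-01  8.24347907e+01]
 [ 9.99999773e-01 -2.82465623e-05 -6.73392847e-04  5.04789993e-01]
 [ 6.30267563e-04 -3.14786674e-01  9.49162237e-01 -7.00226887e+01]
 [ 0.00000000e+00  0.00000000e+00  0.00000000e+00  1.00000000e+00]]
```

View pics/w1.png

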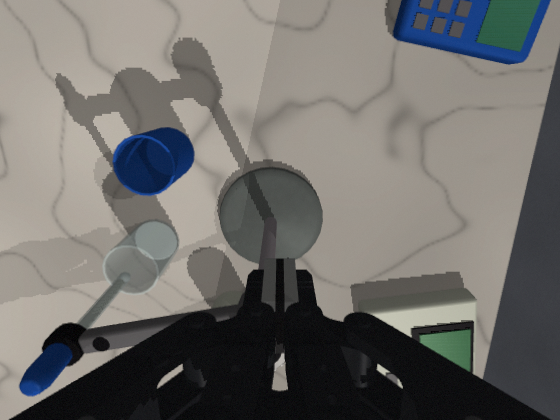

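Wrist view: blue beaker rim centred near (144,165), glass rim at (132,265), base at (270,213). The shut fingers span about columns 246–315 at the tip (row 270), and the nut is hidden behind them.

```bash
python3 - <<'E'
from h import *
d=pickle.load(open("cams1.pkl","rb")); w=d["wrist"];st=d["st"]
# blue rim by mask: interior darker/lighter; whole mask ellipse of rim
hsv=cv2.cvtColor(w["pixels"],cv2.COLOR_RGB2HSV)
m=cv2.inRange(hsv,(105,150,40),(130,255,255)); m[:, 220:]=0; m[300:]=0
ys,xs=np.nonzero(m); print("blue bbox",xs.min(),xs.max(),ys.min(),ys.max())
for uv in ((144,165),(142,165),(114,162),(175,167)): print("blue",uv,onz(w,uv,90,st).round(1))
print("glass",onz(w,(132,265),90,st),"base",onz(w,(270,215),8,st))
print("head",onz(w,(38,385),264,st),"clip",onz(w,(68,341),225,st))
H=np.array(w["hand_eye"])
for u in (247,315,264,298):
  for v in(270,):
    n=cv2.undistortPoints(np.array([[[u,v]]],float),w["mtx"],np.array(w["D"],float))[0,0]
    dd=H[:3,:3]@np.array([*n,1]);o=H[:3,3];print(u,(o+dd*(72.6-o[2])/dd[2]).round(1),(o+dd*(62-o[2])/dd[2]).round(1))
S,D=d["scene"],d["side"]
a=S["pixels"][185:225,250:310];b=D["pixels"][145:185,265:325]
cv2.imwrite("pics/c1.png",np.hstack([cv2.resize(a,(400,267),interpolation=2),cv2.resize(b,(400,267),interpolation=2)])[:,:,::-1])
E
```

```text
blue bbox 113 193 128 194
blue (144, 165) [479.3  68.8  90. ]
blue (142, 165) [477.2  68.8  90. ]
blue (114, 162) [448.3  71.9  90. ]
blue (175, 167) [511.8  66.7  90. ]
glass [450.82380635 -48.82945113  90.        ] base [608.57283389 -16.37121192   8.        ]
head [459.59434881 -47.28688257 264.        ] clip [457.39920387 -43.66005194 225.        ]
247 [  4.4 -14.6  72.6] [ 10.2 -13.5  62. ]
315 [ 4.4 16.8 72.6] [10.2 15.6 62. ]
264 [ 4.4 -6.7 72.6] [10.2 -6.2 62. ]
298 [ 4.4  9.  72.6] [10.2  8.3 62. ]
```

View pics/c1.png

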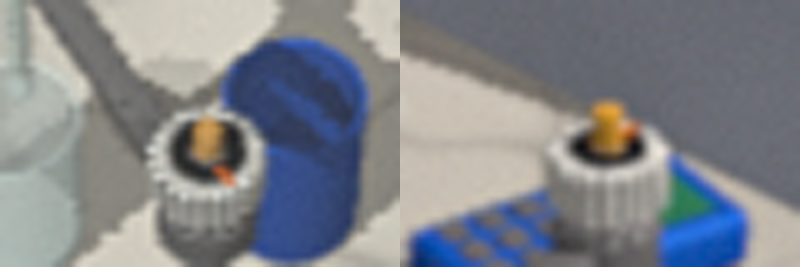

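Scene crop: nut top at (281,207.5) with the orange mark at (283.7,211.2), blue rim centre at (294.5,199.5). Side crop: nut top at (296.2,167), mark at (299.5,164.5).

```bash
python3 - <<'E'
from h import *
d=pickle.load(open("cams1.pkl","rb")); S,D=d["scene"],d["side"]
print("blue",onz(S,(294.5,199.5),90), tri(ray(S,(294.5,199.5)),ray(D,(233.8,230))))
print("nut",onz(S,(281.2,207.3),261),onz(D,(296.2,166.9),261))
print("mark",onz(S,(283.7,211.2),261),onz(D,(299.3,164.6),261))
# model check: corner
for p in ((608.5,-23,261),(608.5,-23,276),(608.5,-23,8)): print(p,proj(S,p),proj(D,p))
E
```

```text
blue [481.27381318  66.13082323  90.        ] [480.89720371  66.67488162  90.16138152]
nut [609.99396333 -22.62466176 261.        ] [608.22791451 -24.36361856 261.        ]
mark [623.10340672 -20.71795872 261.        ] [621.23365203 -21.64911047 261.        ]
(608.5, -23, 261) [280.85668325 206.87534092] [295.87965903 166.65086106]
(608.5, -23, 276) [280.91401948 203.30754038] [295.93465139 161.14243593]
(608.5, -23, 8) [280.04510945 257.35683722] [294.95695418 250.04798421]
```

```bash
python3 -m jog '[[[-0.01,-0.01,0.02,0],[-0.025,-0.015,0.04,0],[-0.037,-0.015,0.061,0],[-0.037,-0.015,0.061,0],[-0.037,-0.015,0.061,0],[-0.037,-0.015,0.061,0],[-0.037,-0.015,0.061,0],[-0.037,-0.015,0.061,0]]]' && python3 -m jog '[[[-0.002,0,0,0],[-0.004,0,0,0],[-0.006,0,0,0],[-0.008,0,0,0],[-0.008,0,0,0],[-0.008,0,0,0],[-0.008,0,0,0],[-0.008,0,0,0]]]'
```

```text
clock: 2.25
ee_pos: [609.4, 23.1, 321.5]
tool_rot: [0.707, 0.707, -0.001, -0.001]
contact_force: [0.0, -0.5, 0.1]
gripper_width: -0.1
clock: 2.92
ee_pos: [609.4, 15.1, 321.3]
tool_rot: [0.707, 0.707, -0.001, -0.001]
contact_force: [0.4, 0.7, -0.1]
gripper_width: -0.1
```

```bash
python3 -m jog '[[[-0.001,0,0.002,0],[-0.002,0,0.002,0],[-0.003,0,0.002,0],[-0.003,0,0.002,0],[-0.003,0,0.002,0],[-0.003,0,0.002,0],[-0.003,0,0.002,0],[-0.003,0,0.002,0]]]' && python3 -m jog '[[[-0.001,0,0,0],[-0.002,0,0,0],[-0.002,0,0,0],[-0.002,0,0,0],[-0.002,0,0,0],[-0.002,0,0,0],[-0.002,0,0,0],[-0.002,0,0,0]]]'
```

```text
clock: 3.58
ee_pos: [609.4, 12.1, 319.4]
tool_rot: [0.707, 0.707, -0.001, -0.001]
contact_force: [-0.1, -0.3, -0.6]
gripper_width: 0.4
clock: 4.25
ee_pos: [609.4, 10.4, 319.4]
tool_rot: [0.707, 0.707, -0.001, -0.001]
contact_force: [1.2, 1.9, 0.1]
gripper_width: 0.2
```

```bash
python3 -m jog '[[[-0.0015,-0.003,0,0],[-0.002,-0.008,0,0],[-0.002,-0.015,0,0],[-0.0027,-0.0203,0,0],[-0.0047,-0.0253,0,0],[-0.008,-0.0295,0,0],[-0.0122,-0.0328,0,0],[-0.0122,-0.0328,0,0]]]'
python3 - <<'E'
from h import *
from bench import bot, imaging
S=imaging.read_camera("scene");D=imaging.read_camera("side")
a=S["pixels"][185:225,250:310];b=D["pixels"][145:185,265:325]
cv2.imwrite("pics/c2.png",np.hstack([cv2.resize(a,(400,267),interpolation=2),cv2.resize(b,(400,267),interpolation=2)])[:,:,::-1])
for c,(r,q) in ((S,(185,250)),(D,(145,265))):
    hsv=cv2.cvtColor(c["pixels"][r:r+40,q:q+60],cv2.COLOR_RGB2HSV)
    m=cv2.inRange(hsv,(0,170,120),(11,255,255)); ys,xs=np.nonzero(m); print(len(xs),xs.mean()+q if len(xs) else 0,ys.mean()+r if len(xs) else 0)
E
```

```text
clock: 4.92
ee_pos: [575.9, -3.0, 319.5]
tool_rot: [0.708, 0.707, -0.001, -0.001]
contact_force: [-0.6, -0.5, 0.2]
gripper_width: -0.2
2 285.5 209.0
0 0 0
```

View pics/c2.png

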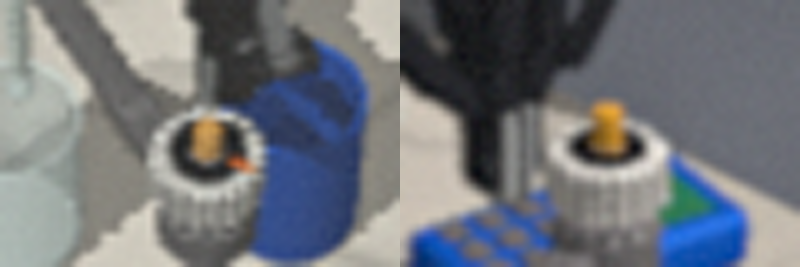

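Nut moved about 35°, in the right sense; the straight stretch drove it, but the rounded corner lost contact, so I'll press deeper on the arcs.

```bash
cat > st.py <<'E'
from h import *
from bench import bot, imaging
N=np.array([609,-23.])
def mark(save=None,top=262):
    out=[]
    for n,(r,q) in (("scene",(185,250)),("side",(145,265))):
        c=imaging.read_camera(n); p=c["pixels"][r:r+40,q:q+60]
        hsv=cv2.cvtColor(p,cv2.COLOR_RGB2HSV); m=cv2.inRange(hsv,(0,140,120),(13,255,255))
        k,l,s,ce=cv2.connectedComponentsWithStats(m)
        for i in range(1,k):
            if s[i,4]<2: continue
            w=onz(c,(ce[i][0]+q,ce[i][1]+r),top)[:2]-N; out.append((n,int(s[i,4]),round(float(np.hypot(*w)),1),round(float(np.degrees(np.arctan2(w[1],w[0]))))))
        if save: cv2.imwrite(f"pics/{save}_{n}.png",cv2.resize(p,(480,320),interpolation=2)[:,:,::-1])
    print("mark",out)
if __name__=="__main__":
    import sys; mark(sys.argv[1] if len(sys.argv)>1 else None)
E
python3 -m jog '[[[-0.006,-0.0009,0,0],[-0.012,-0.0009,0,0],[-0.018,-0.0009,0,0],[-0.025,-0.0009,0,0],[-0.031,-0.0009,0,0],[-0.031,-0.0009,0,0],[-0.031,-0.0009,0,0],[-0.031,-0.0009,0,0]]]'; python3 st.py;  python3 -m jog '[[[-0.003,0.0005,0,0],[-0.0065,0.0016,0,0],[-0.009,0.003,0,0],[-0.0122,0.005,0,0],[-0.0122,0.005,0,0],[-0.0122,0.005,0,0],[-0.0122,0.005,0,0],[-0.0122,0.005,0,0]]]'; python3 st.py
```

```text
clock: 5.68
ee_pos: [576.0, -33.9, 319.6]
tool_rot: [0.708, 0.707, -0.0, -0.001]
contact_force: [0.2, 0.3, 0.3]
gripper_width: 0.0
mark []
clock: 6.45
ee_pos: [580.9, -45.7, 319.7]
tool_rot: [0.707, 0.707, -0.0, -0.001]
contact_force: [-0.7, -0.7, 0.7]
gripper_width: 0.1
mark []
```

```bash
python3 -m jog '[[[0.0,-0.006,0,0],[0.012,-0.006,0,0],[0.023,-0.006,0,0],[0.023,-0.004,0,0],[0.023,-0.004,0,0],[0.023,-0.004,0,0],[0.023,-0.004,0,0],[0.023,-0.004,0,0]]]'; python3 -m jog '[[[0,0.001,0,0],[0,0.002,0,0],[0,0.002,0,0],[0,0.002,0,0],[0,0.002,0,0],[0,0.002,0,0],[0,0.002,0,0],[0,0.002,0,0]]]';python3 -m jog '[[[0,0.001,0,0],[0,0.002,0,0],[0,0.002,0,0],[0,0.002,0,0],[0,0.002,0,0],[0,0.002,0,0],[0,0.002,0,0],[0,0.002,0,0]]]'; python3 st.py p3; python3 - <<'E'
import cv2,numpy as np
cv2.imwrite("pics/p3.png",np.hstack([cv2.imread("pics/p3_scene.png"),cv2.imread("pics/p3_side.png")])[:,:][:320,:960][:, ::1] if 0 else cv2.resize(np.hstack([cv2.imread("pics/p3_scene.png"),cv2.imread("pics/p3_side.png")]),(800,267)))
E
```

```text
clock: 7.22
ee_pos: [575.3, -21.2, 319.4]
tool_rot: [0.707, 0.707, -0.002, -0.003]
contact_force: [-5.7, 1.5, 3.5]
gripper_width: 0.1
clock: 7.88
ee_pos: [575.7, -20.6, 319.4]
tool_rot: [0.707, 0.708, -0.003, -0.005]
contact_force: [-7.8, -1.1, 4.2]
gripper_width: -0.2
clock: 8.55
ee_pos: [576.1, -20.3, 319.5]
tool_rot: [0.706, 0.708, -0.006, -0.007]
contact_force: [-7.6, -1.2, 4.2]
gripper_width: 0.4
mark []
```

View pics/p3.png

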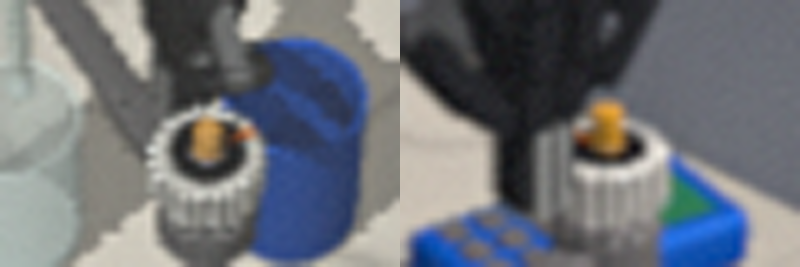

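```bash
sed -i 's/hsv=cv2.cvtColor(p,cv2.COLOR_RGB2HSV); m=.*/f=p.astype(int); m=((f[:,:,0]-f[:,:,2]>55)\&(f[:,:,1]<0.62*f[:,:,0])\&(f[:,:,0]>110)).astype(np.uint8)/' st.py
python3 st.py; python3 -m jog '[[[-0.0087,-0.0006,0,0],[-0.015,0.0002,0,0],[-0.021,0.0027,0,0],[-0.026,0.0066,0,0],[-0.0299,0.0117,0,0],[-0.0324,0.0176,0,0],[-0.0332,0.0239,0,0],[-0.0332,0.0239,0,0]]]'; python3 st.py
```

```text
mark []
clock: 9.42
ee_pos: [601.3, -54.1, 318.9]
tool_rot: [0.707, 0.708, -0.006, -0.007]
contact_force: [0.6, -1.9, -0.4]
gripper_width: 0.3
mark []
```

```bash
python3 - <<'E'
from h import *
from bench import imaging
d=pickle.load(open("cams1.pkl","rb"))
print(d["scene"]["pixels"][209:213,280:287].tolist()); print(d["side"]["pixels"][163:167,296:303].tolist())
c=imaging.read_camera("scene");print(c["pixels"][200:214,275:289,0]);f=c["pixels"].astype(int);print((f[...,0]-f[...,2])[200:214,275:289]);print((f[...,1])[200:214,275:289])
E
```

```text
[[[109, 102, 93], [108, 102, 98], [101, 81, 76], [81, 61, 55], [48, 44, 42], [51, 53, 51], [114, 115, 110]], [[47, 49, 49], [65, 56, 54], [150, 81, 50], [155, 86, 49], [106, 67, 52], [101, 98, 95], [168, 169, 164]], [[50, 53, 52], [55, 55, 56], [103, 74, 60], [178, 104, 65], [181, 114, 76], [188, 171, 161], [200, 202, 195]], [[115, 114, 110], [117, 120, 117], [129, 129, 126], [181, 148, 125], [204, 142, 113], [199, 175, 162], [212, 213, 207]]]
[[[178, 127, 35], [198, 146, 72], [206, 164, 125], [182, 139, 110], [148, 112, 95], [128, 117, 116], [116, 118, 123]], [[170, 119, 37], [195, 138, 55], [211, 142, 82], [192, 115, 64], [163, 110, 84], [164, 149, 142], [163, 164, 162]], [[163, 116, 34], [185, 130, 40], [171, 108, 37], [127, 68, 25], [104, 72, 59], [140, 134, 130], [189, 186, 180]], [[161, 116, 42], [180, 131, 56], [141, 102, 53], [72, 50, 36], [39, 32, 30], [103, 102, 101], [192, 191, 184]]]
[[111 112 120 117 112 115 124 163 124  56  45  48  43  49]
 [112 116 119 117 113 121 140 142 108  73  54  47  46  51]
 [111 123 126 118 114 118 134 130 120 108  93  70  51  45]
 [107  86  68 
[... 1589 characters left out ...]
2 128 120 110 108 121 124 120 114 101  79  65  61]
 [108  88  69  59 102 118 137 114  71  86 114 100  95  79]
 [112  95  69  62 126 147 152 141  89  54  71 104 165 131]
 [110  92  62  49  80 101 121 111  70  62  60  90 174 146]
 [111  94  67  58  57  67  93 100  70  56  45  75 162 155]
 [ 96  99  78  62  64  64  86  96  73  46  43  53 112 116]
 [112 112  94  69  52  60  85 101  72  45  38  57 110 128]
 [ 91  86  78  56  54  54  68  60  46  44  44  77 114 124]
 [ 78  76  67  48  43  40  46  43  40  48  68 111 131 139]
 [ 95  96  80  61  50  47  42  46  61  81 114 130 126 117]
 [144 142 134 122 109  86  81  89 115 126 133 122 133 126]
 [209 206 189 184 181 166 137 138 133 123 137 114 110 113]]
```

```bash
sed -i 's/m=((f.*/g=f[:,:,0]-f[:,:,2]; m=((g>35)\&(f[:,:,1]<0.7*f[:,:,0])\&(f[:,:,0]>70)).astype(np.uint8)/' st.py
python3 st.py
python3 -m jog '[[[0.001,0.0085,0,0],[0.001,0.0165,0,0],[0.0014,0.023,0,0],[0.004,0.029,0,0],[0.0078,0.034,0,0],[0.0128,0.038,0,0],[0.0188,0.0405,0,0],[0.025,0.0412,0,0]]]'; python3 st.py
```

```text
mark [('scene', 3, 12.0, 104), ('side', 6, 13.6, 104)]
clock: 10.33
ee_pos: [643.8, -28.9, 319.3]
tool_rot: [0.707, 0.708, -0.004, -0.004]
contact_force: [6.1, -4.8, 0.4]
gripper_width: 0.1
mark [('scene', 2, 13.4, -106), ('side', 8, 10.1, -99)]
```

```bash
python3 -m jog '[[[0.0119,-0.0013,0,0],[0.0182,-0.0021,0,0],[0.0241,-0.0046,0,0],[0.0292,-0.0085,0,0],[0.0331,-0.0135,0,0],[0.0356,-0.0195,0,0],[0.0364,-0.0258,0,0],[0.0364,-0.0348,0,0]]]'; python3 st.py
```

```text
clock: 11.1
ee_pos: [608.6, 10.1, 319.5]
tool_rot: [0.706, 0.708, -0.001, -0.005]
contact_force: [1.0, 5.1, -0.7]
gripper_width: 0.1
mark [('scene', 7, 11.0, -17), ('side', 6, 12.3, 3)]
```

```bash
python3 -m jog '[[[-0.0026,-0.0086,0,0],[-0.0034,-0.0149,0,0],[-0.0059,-0.0208,0,0],[-0.0098,-0.0259,0,0],[-0.0149,-0.0298,0,0],[-0.0208,-0.032,0,0],[-0.0271,-0.0325,0,0],[-0.0331,-0.0325,0,0]]]'; sed -i 's/top=262/top=265/' st.py; python3 st.py
```

```text
clock: 11.87
ee_pos: [574.5, -24.3, 319.8]
tool_rot: [0.706, 0.708, -0.003, -0.006]
contact_force: [-0.5, 1.0, -0.8]
gripper_width: 0.4
mark [('scene', 6, 12.1, 17), ('side', 8, 11.9, 21)]
```

```bash
python3 -m jog '[[[-0.0047,0.003,0,0],[-0.0105,0.0038,0,0],[-0.016,0.006,0,0],[-0.0206,0.0096,0,0],[-0.0242,0.0142,0,0],[-0.0264,0.0197,0,0],[-0.0272,0.0255,0,0],[-0.0275,0.0315,0,0]]]'; python3 st.py
```

```text
clock: 12.63
ee_pos: [606.7, -54.6, 319.4]
tool_rot: [0.707, 0.707, -0.006, -0.004]
contact_force: [-2.5, -7.2, 1.8]
gripper_width: 0.3
mark [('scene', 3, 14.2, 143), ('side', 5, 11.0, 139)]
```

```bash
python3 -m jog '[[[0.0021,0.0113,0,0],[0.0029,0.0174,0,0],[0.0052,0.023,0,0],[0.009,0.0279,0,0],[0.0139,0.0317,0,0],[0.0195,0.034,0,0],[0.0256,0.0348,0,0],[0.0316,0.0348,0,0]]]'; python3 st.py
```

```text
clock: 13.4
ee_pos: [644.5, -22.6, 319.9]
tool_rot: [0.707, 0.707, -0.002, -0.001]
contact_force: [5.2, -1.9, -0.9]
gripper_width: 0.1
mark [('scene', 4, 13.8, -123), ('side', 7, 7.8, -118)]
```

```bash
python3 -m jog '[[[0.0056,-0.003,0,0],[0.0117,-0.0038,0,0],[0.0174,-0.0061,0,0],[0.0222,-0.0099,0,0],[0.026,-0.0148,0,0],[0.0283,-0.0205,0,0],[0.0291,-0.0265,0,0],[0.0291,-0.0325,0,0]]]'; sed -i 's/top=265/top=267/' st.py; python3 st.py c9; python3 - <<'E'
import cv2,numpy as np
a,b=[cv2.imread(f"pics/c9_{n}.png") for n in("scene","side")]
cv2.imwrite("pics/c9.png",cv2.resize(np.hstack([a,b]),(800,267)))
E
```

```text
clock: 14.17
ee_pos: [611.4, 10.0, 320.3]
tool_rot: [0.706, 0.708, 0.001, -0.003]
contact_force: [1.3, 6.7, -0.0]
gripper_width: -0.3
mark [('scene', 6, 11.1, -4), ('side', 8, 10.2, 7)]
```

View pics/c9.png

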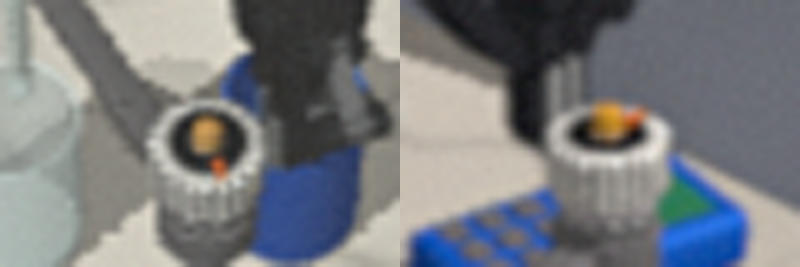

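Mark back at about 3°, so roughly 715° in total, with the nut visibly ~6 mm higher and the bar unmoved. Now backing off, going over and down behind the bar.

```bash
python3 -m jog '[[[0.008,0,0,0],[0.015,0,0,0],[0.015,0,-0.02,0],[0.015,0,-0.045,0],[0.015,0,-0.05,0],[0.015,0,-0.05,0],[0.015,0,-0.05,0],[0.015,0,-0.05,0]]]'; python3 -m jog '[[[-0.02,-0.015,0,0],[-0.045,-0.035,0,0],[-0.07,-0.05,0,0],[-0.095,-0.068,0,0],[-0.108,-0.076,0,0],[-0.108,-0.076,0,0],[-0.108,-0.076,0,0],[-0.108,-0.076,0,0]]]'; python3 st.py
```

```text
clock: 14.93
ee_pos: [609.8, 24.8, 368.5]
tool_rot: [0.706, 0.708, -0.001, -0.005]
contact_force: [-0.4, 0.8, 0.2]
gripper_width: -0.1
clock: 15.6
ee_pos: [534.0, -82.8, 367.5]
tool_rot: [0.706, 0.708, -0.001, -0.006]
contact_force: [-1.1, 0.0, 0.7]
gripper_width: 0.1
mark [('scene', 5, 11.8, -4), ('side', 7, 10.7, 5)]
```

```bash
python3 -m jog '[[[0,0,0.02,0],[0,0,0.04,0],[0,0,0.06,0],[0,0,0.079,0],[0,0,0.079,0],[0,0,0.079,0],[0,0,0.079,0],[0,0,0.079,0]]]'; python3 -m jog '[[[0.006,0,0,0],[0.012,0,0,0],[0.018,0,0,0],[0.022,0,0,0],[0.022,0,0,0],[0.022,0,0,0],[0.022,0,0,0],[0.022,0,0,0]]]'; python3 -m jog '[[[0.002,0,0,0],[0.004,0,0,0],[0.006,0,0,0],[0.008,0,0,0],[0.010,0,0,0],[0.012,0,0,0],[0.014,0,0,0],[0.014,0,0,0]]]'
```

```text
clock: 16.37
ee_pos: [534.7, -82.1, 290.9]
tool_rot: [0.706, 0.708, -0.001, -0.004]
contact_force: [-0.1, -0.4, 0.5]
gripper_width: 0.3
clock: 17.03
ee_pos: [534.6, -60.2, 290.9]
tool_rot: [0.706, 0.708, -0.001, -0.004]
contact_force: [-0.6, -0.7, -0.5]
gripper_width: 0.1
clock: 17.7
ee_pos: [534.6, -45.6, 290.9]
tool_rot: [0.706, 0.709, -0.001, -0.004]
contact_force: [-0.2, -1.1, 0.3]
gripper_width: -0.2
```

```bash
cat > el.py <<'E'
from h import *
from bench import bot, imaging
def el(save=None):
    N=np.array([609,-23.]); rs=[];ims=[]
    for n,box in (("scene",(140,260,220,340)),("side",(150,270,200,330))):
        c=imaging.read_camera(n);r0,r1,q0,q1=box;p=c["pixels"][r0:r1,q0:q1]
        ims.append(cv2.resize(p,(400,400 if n=="scene" else 400)))
        h=cv2.cvtColor(p,cv2.COLOR_RGB2HSV); m=cv2.inRange(h,(100,120,60),(130,255,255))
        k,l,s,ce=cv2.connectedComponentsWithStats(m)
        for i in range(1,k):
            if s[i,4]>12:
                x,y,w,hh,a=s[i]; top=(q0+x+w/2-.5,r0+y+.5)
                p3=onz(c,top,262)[:2]-N
                print(n,s[i],"r",round(float(np.hypot(*p3)),1),"bearing",round(float(np.degrees(np.arctan2(p3[1],p3[0])))%360,1))
    if save: cv2.imwrite(f"pics/{save}.png",np.hstack(ims)[:,:,::-1])
if __name__=="__main__":
    import sys; el(sys.argv[1] if len(sys.argv)>1 else None)
E
python3 el.py
```

```text
scene [ 64  51  20  33 400] r 57.5 bearing 127.0
side [101  19  16  20 133] r 32.9 bearing 288.6
side [67 34  7  7 33] r 101.2 bearing 190.4
side [86 39  7  5 22] r 104.1 bearing 217.0
side [ 43  41   9  17 121] r 155.9 bearing 181.8
side [ 21  74  26  42 883] r 267.4 bearing 197.5
```

```bash
python3 -m jog '[[[0.0025,0,0,0],[0.005,0,0,0],[0.0075,0,0,0],[0.010,-0.001,0,0],[0.0125,-0.001,0,0],[0.015,-0.001,0,0],[0.017,-0.002,0,0],[0.017,-0.002,0,0]]]';python3 -m jog '[[[0.0025,0,0,0],[0.005,0,0,0],[0.0075,0,0,0],[0.010,-0.001,0,0],[0.0125,-0.001,0,0],[0.015,-0.001,0,0],[0.017,-0.002,0,0],[0.017,-0.002,0,0]]]'; python3 el.py e1
```

```text
clock: 18.47
ee_pos: [532.7, -28.2, 291.3]
tool_rot: [0.706, 0.709, 0.0, -0.004]
contact_force: [0.6, 0.6, -0.0]
gripper_width: -0.1
clock: 19.13
ee_pos: [530.3, -10.6, 291.3]
tool_rot: [0.705, 0.709, 0.0, -0.004]
contact_force: [0.7, -0.5, 0.2]
gripper_width: 0.2
scene [ 66  51  19  33 436] r 59.7 bearing 124.0
side [101  19  16  20 135] r 32.9 bearing 288.6
side [ 27  27   9  16 101] r 158.6 bearing 155.3
side [ 74  37  19  10 124] r 99.2 bearing 208.6
side [ 21  75  26  41 840] r 270.2 bearing 197.9
```

View pics/e1.png

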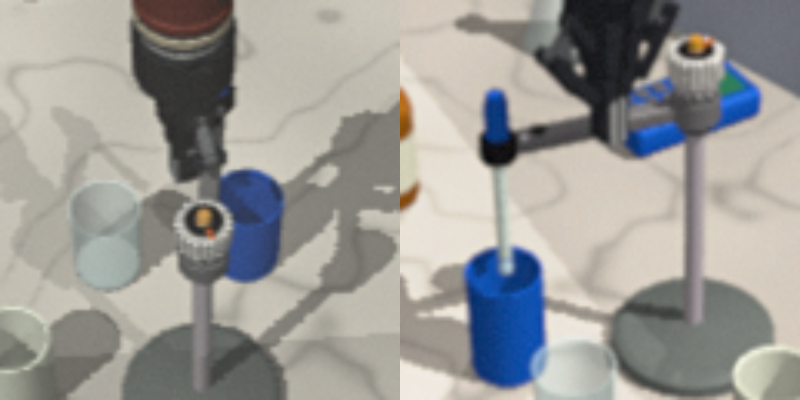

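Electrode now at bearing 155.3° (head at side pixel (231,177)), entering the beaker's near side. About 10° remain.

```bash
python3 -m jog '[[[0.002,0,0,0],[0.004,0,0,0],[0.006,-0.001,0,0],[0.008,-0.001,0,0],[0.010,-0.002,0,0],[0.012,-0.002,0,0],[0.013,-0.002,0,0],[0.013,-0.002,0,0]]]'; python3 el.py
```

```text
clock: 19.9
ee_pos: [528.2, 2.6, 291.3]
tool_rot: [0.705, 0.709, 0.0, -0.005]
contact_force: [-0.1, 0.3, 0.0]
gripper_width: -0.5
scene [71 20  6 10 30] r 155.4 bearing 148.2
scene [ 68  51  17  33 398] r 61.2 bearing 122.1
side [101  19  16  20 133] r 32.9 bearing 288.6
side [26 23  8 15 98] r 158.7 bearing 148.6
side [ 70  36  23  11 158] r 96.7 bearing 205.4
side [ 21  75  26  41 868] r 270.2 bearing 197.9
```

```bash
python3 -m jog '[[[0.001,0,0,0],[0.002,0,0,0],[0.003,-0.0005,0,0],[0.004,-0.0005,0,0],[0.005,-0.001,0,0],[0.0065,-0.001,0,0],[0.0065,-0.001,0,0],[0.0065,-0.001,0,0]]]'; python3 el.py
```

```text
clock: 20.67
ee_pos: [527.1, 9.3, 291.3]
tool_rot: [0.705, 0.709, 0.0, -0.005]
contact_force: [0.1, -0.4, 0.4]
gripper_width: 0.4
scene [74 19  6 12 45] r 160.8 bearing 145.7
scene [ 68  52  17  32 373] r 58.7 bearing 120.2
side [101  19  16  20 133] r 32.9 bearing 288.6
side [25 21  9 15 92] r 159.0 bearing 145.2
side [ 68  36  25  11 171] r 97.6 bearing 204.1
side [ 21  75  26  41 880] r 270.2 bearing 197.9
```

```bash
python3 -m jog '[[[-0.006,0,0,0],[-0.014,0,0,0],[-0.022,0,0,0],[-0.03,0,0,0],[-0.03,0,0,0],[-0.03,0,0,0],[-0.03,0,0,0],[-0.03,0,0,0]]]'; python3 -m jog '[[[0,0,-0.025,0],[0,0,-0.05,0],[0,0,-0.075,0],[0,0,-0.1,0],[0,0,-0.12,0],[0,0,-0.12,0],[0,0,-0.12,0],[0,0,-0.12,0]]]';  python3 -m jog '[[[-0.03,0,0,0],[-0.06,0,0,0],[-0.09,0,0,0],[-0.12,0,0,0],[-0.12,0,0,0],[-0.12,0,0,0],[-0.12,0,0,0],[-0.12,0,0,0]]]'; python3 el.py e2; python3 st.py
```

```text
clock: 21.43
ee_pos: [527.3, -20.7, 291.1]
tool_rot: [0.705, 0.709, 0.0, -0.005]
contact_force: [0.1, -1.3, 0.2]
gripper_width: 0.1
clock: 22.1
ee_pos: [527.6, -21.3, 409.9]
tool_rot: [0.705, 0.709, -0.0, -0.006]
contact_force: [-0.6, 0.4, -0.3]
gripper_width: 0.3
clock: 22.77
ee_pos: [528.0, -140.3, 407.8]
tool_rot: [0.705, 0.709, -0.0, -0.007]
contact_force: [0.1, 0.0, 0.7]
gripper_width: -0.2
scene [73 19  7 12 66] r 160.5 bearing 146.2
scene [ 68  52  17  32 366] r 58.7 bearing 120.2
side [ 25  21   9  15 104] r 159.0 bearing 145.2
side [101  22  16  17 129] r 40.8 bearing 270.9
side [ 68  36  25  11 169] r 97.6 bearing 204.1
side [ 21  75  26  41 880] r 270.2 bearing 197.9
mark [('scene', 5, 11.8, -4), ('side', 10, 10.2, 4)]
```

View pics/e2.png

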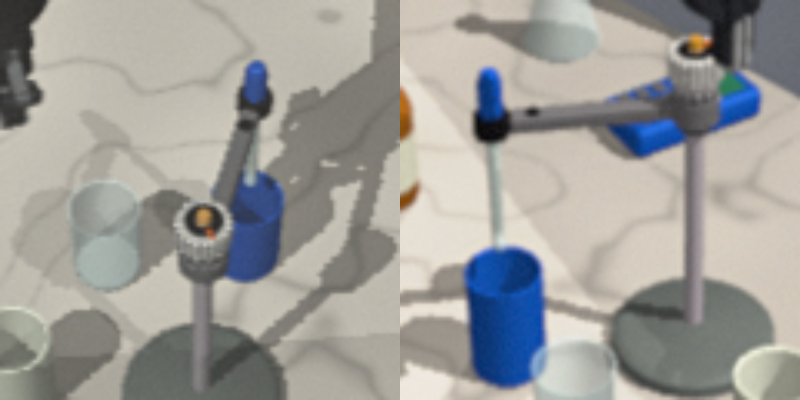

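```bash
python3 - <<'E'
from h import *
d=pickle.load(open("cams0.pkl","rb"));S,D=d["scene"],d["side"]
print("tip",onz(D,(232.5,224.1),108),onz(S,(295,195),108),tri(ray(D,(232.5,224.1)),ray(S,(295,195))))
print("proj tip model",proj(D,(477.6,67.6,108)),proj(S,(477.6,67.6,108)))
print("rim",onz(D,(233.5,230.1),90),onz(S,(220+250*.3,140+197*.3),90))
E
```

```text
tip [479.70878315  69.67488245 108.        ] [478.65544958  68.02497416 108.        ] [478.96818685  68.134579   108.89818339]
proj tip model [232.36321454 224.79882146] [294.73908996 194.76585144]
rim [480.20561833  67.88906786  90.        ] [480.37207813  68.04368138  90.        ]
```

The tip is within about 2 mm of the beaker axis, so I'm handing in.

```bash
python3 -c "
from bench import finish_job
print(finish_job())"
```

```text
the job is handed in; nothing more can be done
None
```

I loosened the nut by about two turns, pushed the freed arm round to the blue beaker, and handed the job in at about 23 s of the 58 s allowed. No verdict was reported.

**What I did**
- **Nut:** I rolled it counter-clockwise with the shut fingertips, circling them round the outside of its rim. The contact forces I read were under about 10 N. I then backed off before touching the arm.
- **Arm:** I pushed the bar from its -y side, about 80 mm from the nut's axis. It swung about 45° clockwise, and I then drew the gripper up and away.

**Last checks**
- **Nut turn:** the orange mark came back to within about 10° of its start in both cameras, at about 715° in total (1.99 turns). The nut also stood visibly higher, roughly 6 mm. The two cameras differ by about 10° on the mark, far inside the tolerance of 0.3 turn.
- **Electrode:** the tip measured about (479, 68) mm and the beaker's axis about (480, 68) mm, so they are within about 2 mm (limit 18 mm).
- **Bystanders:** the blue, glass and white beakers look unmoved in the last view. The amber and wash bottles were outside that view or cut off by it and were not measured again, but no move went near them.
- **Disagreements:** the wrist camera read y about 6 mm higher than the two fixed cameras, so I relied on the fixed ones. The fingertips also lost contact on some corners of the first passes, and I mended this by pressing a little deeper.

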